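# Release a spent purge-gas cartridge from its quick coupler

## Robot

A 7-joint arm with a two-finger parallel gripper is mounted at the origin on the work surface. World frame = base frame: x ahead of the robot, y to its left, z up, the work surface at z = 0. Lengths are in m, angles in rad, forces in N, time in s.
With the tool pointing down it reaches from about 0.425 to 0.95 m from the base axis. Payload 4.7 kg.
Tool frame: the origin (TCP) lies on the centre line of the jaws, within the pads' length; the fingertips stand 25 mm ahead of it and the grasp point (between the pads) lies 6 mm ahead of it (arm.nose_length is the distance from the TCP to the fingertips, in m); z points along the fingers, y is the line along which they close (so a half turn about z gives the same grasp; the last joint's range is limited). The gripper opens to 87 mm and grips with 3 to 60 N. Pads are 19 mm wide; open, the fingers measure 117 mm over their backs; the gripper's body (75 mm by 190 mm) begins 51 mm behind the grasp point.
Start: joints at [1.073, 0.469, -0.049, 1.532, 0.024, 1.141, -0.082], TCP at [0.305, -0.602, 0.248] pointing down, gripper open.
Joint ranges: [-2.59, 2.59], [-0.33, 1.99], [-1.39, 1.29], [0.1, 2.45], [-1.04, 4.18], [0.21, 1.99], [-2.66, 2.66]. Speed limits (rad/s): [2.57, 2.57, 3.14, 3.14, 3.14, 3.14, 3.14].

## Interface

Orientations are given as a rotation vector (axis times angle).
In Python, from workcell import arm gives the robot as it stands.
- The arm moves only by the tool advance, called after "Call:" by a JSON object that holds its "method" and its "body", one argument or row to a line. Schema: {"type":"object","properties":{"deltas":{"type":"object","properties":{"x":{"type":"array","items":{"type":"number"},"minItems":1,"maxItems":12},"y":{"type":"array","items":{"type":"number"},"minItems":1,"maxItems":12},"z":{"type":"array","items":{"type":"number"},"minItems":1,"maxItems":12},"wx":{"type":"array","items":{"type":"number"},"minItems":1,"maxItems":12},"wy":{"type":"array","items":{"type":"number"},"minItems":1,"maxItems":12},"wz":{"type":"array","items":{"type":"number"},"minItems":1,"maxItems":12}},"additionalProperties":false,"required":["x","y","z","wx","wy","wz"]},"jaw":{"type":"number"},"grip_force":{"type":"number"},"only":{"type":"string"},"quiet":{"type":"boolean"},"lines":{"type":"string"}},"required":["deltas"],"additionalProperties":false}. deltas is an object with one list for each field, all of the same length, 1 to 12, a row being the entries at one place: x, y, z (the shift in units of 100 mm), wx, wy, wz (a rotation vector in rad); each row shifts and turns the commanded pose from where the row before left it, along the tool's axes as they then stand; what a row does not reach is not made up. A row lasts 1/12 s, in which the tool goes at most 0.0417 m and 0.125 rad, less where a joint would pass 70% of its speed; a pose out of reach is approached as far as the arm can. jaw is the finger opening in m, set as the call begins (left out keeps the last). The fingers move at their own pace and stop on an object; grip_force is the grip in N (left out, the last holds). Time passes only in rows, so rows that do not move let the fingers close. The tool returns the time, the measured TCP pose, the force, the opening and the grip force at its end. only (a regular expression) keeps the lines of the reply that match it, lines (a string "A,B") keeps lines A to B, and quiet returns only ok. Input that does not fit is refused with a message, and nothing moves.
- arm.read_state(): the state, without advancing time (a new reading comes with each control period).
- arm.capture(name): name is "side" or "top" or "wrist"; returns a dict with "image" (384x512x3 uint8, red, green, blue), "camera_matrix" (3x3 intrinsics, pixels), "rvec" (rotation vector, rad) and "tvec" (3), from world to camera coordinates, as OpenCV has them. Camera axes: x right, y down, z forward; pixel columns grow to the right and rows downward; lengths in m; the calibration is good to about 2 mm. A picture is of the moment at which its call begins. There is no depth.
- arm.job_done(): hands the job in; it is judged then, once.
The state is a dict: "time": time; "joint_positions": joint angles; "qvel": joint speeds; "tau": joint torques, N m; "ee_pos": TCP position; "orientation": TCP orientation; "wrist_force": force on the tool from outside, world axes, zero at the start; "torque": the same for the moment, N m; "gripper_width": finger opening in m; "finger_force": force on a finger pad.
Only numpy, scipy, OpenCV 4.12 (cv2) and the standard library are available. Lean on these libraries where they do the work, as an engineer would, in place of code of your own. Each camera call takes 0.05 s, during which the arm holds its last target. There are 200 camera calls.

## Task

Take the spent filter cartridge out of the purge-gas quick coupler: pull the coupler's spring sleeve back until the cartridge pops out, then let the sleeve go so that it springs fully forward again. Then draw the cartridge clear and lay it down flat inside the steel tray without dropping it; do not shift the spare cartridge, the wrench or the flat plastic box.

Things in the scene. Friction and masses are not known exactly. Their poses are not given: they have to be found in the camera images.
- station: Fixed purge-gas station: base plate 315 x 100 x 10 mm on the bench, a 105 mm high block, a horizontal quick coupler, a cartridge rest. Origin on the bench under the middle of the sleeve (when forward); x along the coupler axis (75 mm above the bench) from block to cartridge. Block x = -110 to -62 mm, 64 mm wide, with a gauge to 48 mm on its +y side; 39 mm hex nut to -50 mm.
- mouth (a point): Centre of the coupler's brass mouth, on its axis, 34 mm ahead (x) of the station's origin, 75 mm above the bench; axes as station; bore 20 mm. Beyond it the rest: a V of two thin rails along the axis, x = 50 to 186 mm in the station's frame, 60 mm high, outer sides 16 mm from the axis, so fingers pass down beside the cartridge.
- sleeve (a joint): Travel of the spring sleeve in m: 0 fully forward, positive pulled back along the station's -x, stop at 0.015. Spring 6 N at the start, 15 N at the stop. Past 8 mm (10 to be sure) the lock opens and in about half a second a slow ejector pushes the cartridge 26 mm out; let go sooner, the lock may catch it again. Released, the sleeve springs forward by itself.
- sleeve_grip (a point): Centre of the sleeve, on the coupler axis, moving with it; axes as station. Ribbed steel tube 36 mm in diameter, 60 mm long, with a rim of 42 mm diameter and 8 mm length at each end; grip it from above, across the axis, on the 44 mm between the rims.
- cartridge: Spent filter cartridge, 0.12 to 0.22 kg: white barrel 40 mm diameter, 90 mm long, with a coaxial steel nipple 18 mm in diameter, 45 mm long at one end. Origin: barrel centre; x along the barrel away from the nipple. In the coupler it is at x = 86 mm in the station's frame; popped out, at 111 mm, on the rails, nipple still 13 mm in the mouth: draw it 20 mm more along +x before lifting.
- tray: Shallow open steel tray fixed to the bench, 220 mm along its x, 170 mm along its y, 28 mm high, walls and floor 5 mm thick; origin at the centre of its underside. A cartridge lying flat in it has its axis 25 mm above the bench (and can roll if let go roughly).
- spare: an identical spare cartridge standing upright on its flat end, nipple up (135 mm tall, 40 mm diameter); not to be touched; origin at the centre of its underside
- cuvette_box: low plastic box 52 x 87 mm, 38 mm high; origin at the centre of its underside; not to be touched
- wrench: steel wrench lying on the bench; not to be touched

How it is judged:
By the outcome, as a careful person would: the job done as asked, in the order asked, and still so for the second after the job is handed in, with the robot touching nothing.
It also fails if it takes over 48 s, if anything falls off the work surface, if the arm or the gripper's body presses on something with over 40 N, if the wrist force passes 120 N, or if a joint passes its speed limit or range.

## Working session

There is one attempt and no reset: what is moved stays moved. The work goes in short steps, Python scripts to look and compute and a tool call to move; the robot and the scene stay as the last step left them, time stands still between calls to the robot, and variables do not carry over. Pictures are saved under pics/ and viewed, at most 10 in all, crops included, and the job is handed in when it is done.

```bash
ls; mkdir -p pics; python3 - <<'E'
from workcell import arm
import cv2,numpy as np,pickle
d={}
for n in("side","top","wrist"):
    c=arm.capture(n);d[n]=c
    cv2.imwrite(f"pics/{n}0.png",c["image"][:,:,::-1])
    R=cv2.Rodrigues(np.array(c["rvec"],float))[0];print(n,(-R.T@np.array(c["tvec"]).ravel()).round(3),R[2].round(2),c["camera_matrix"][0][0])
pickle.dump(d,open("c0.pkl","wb"))
print(arm.read_state())
E
```

```text
pics
workcell.py
side [0.164 0.842 1.119] [ 0.28 -0.59 -0.76] 446.72868384783754
top [0.425 0.06  1.291] [ 0.09 -0.   -1.  ] 426.1935977666297
wrist [ 0.366 -0.572  0.383] [-0.22 -0.11 -0.97] 336.1519479574568
{'time': 0.15, 'joint_positions': array([ 1.07308541,  0.46926272, -0.04858934,  1.53340148,  0.02411375,
        1.14099424, -0.08229649]), 'qvel': array([ 0.00131891, -0.00380435,  0.0012602 , -0.00320698, -0.00039218,
       -0.00215553, -0.00052748]), 'tau': array([ 6.04362504e-04, -5.08429635e+01, -8.12205020e-02, -2.36417609e+01,
       -6.14333921e-02,  3.57150519e-02,  1.12240443e-04]), 'ee_pos': array([ 0.30480747, -0.6017988 ,  0.24674369]), 'orientation': array([-3.05428227e+00, -7.29395414e-01,  6.31549166e-04]), 'wrist_force': array([-0.47526803, -0.32785098, -0.09024935]), 'torque': array([ 0.01556771, -0.00223009,  0.04600268]), 'finger_force': 0.0, 'gripper_width': 0.08690041608281532}
```

View pics/side0.png

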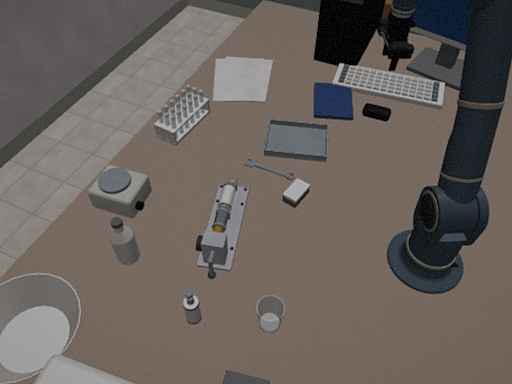

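View pics/top0.png

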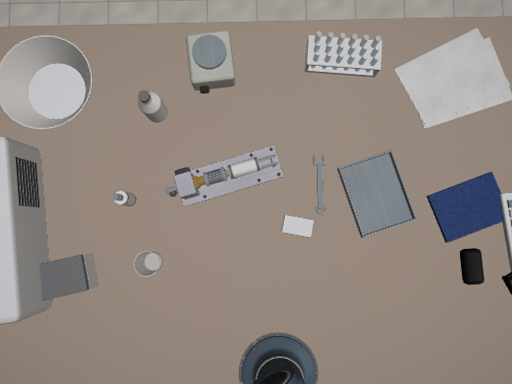

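The side view has the station around (225,225), the tray at (297,140), the wrench at (270,168) and the box at (296,192). The top view has the station at (230,176), the tray at (376,193), the box at (298,226) and the wrench at (320,185). I'll zoom in on the station.

```bash
python3 - <<'E'
import cv2,numpy as np
a=cv2.imread("pics/top0.png")[135:215,155:290];b=cv2.imread("pics/side0.png")[170:290,180:260]
a=cv2.resize(a,None,fx=5.9,fy=5.9,interpolation=2)[:, :]
cv2.imwrite("pics/ca.png",a)
b=cv2.resize(b,None,fx=5,fy=5,interpolation=2);cv2.imwrite("pics/cb.png",b)
E
```

```text
(no output)
```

View pics/ca.png

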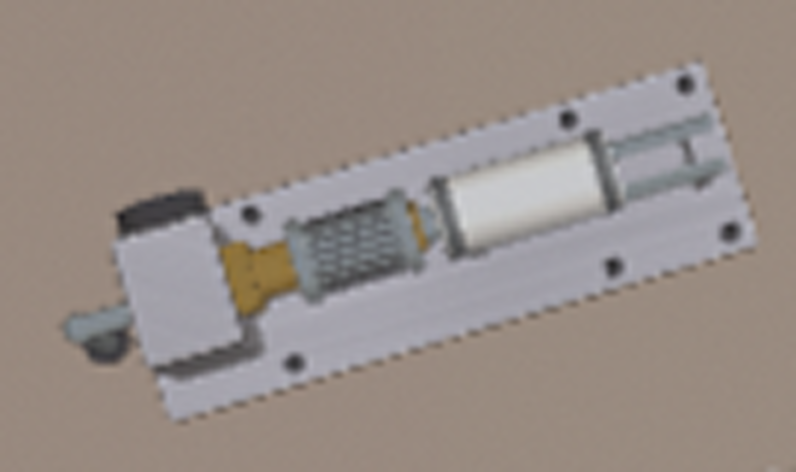

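View pics/cb.png

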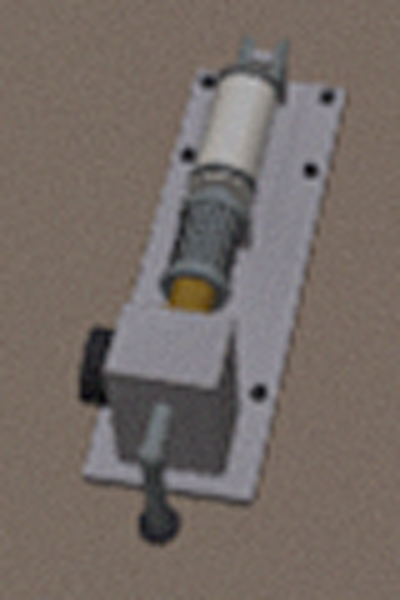

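The crops show the station clearly. In the top view the sleeve centre is at about (215.5,176.5), the barrel centre at (244,168), and the plate corners at (274,146), (283,176.5) and (185,206). In the side view the sleeve is at about (221,219) and the barrel at about (227.5,195). Now to measure.

```bash
cat > h.py <<'E'
import cv2,numpy as np
from scipy.spatial.transform import Rotation as Ro
def ray(c,px):
    K=np.array(c["camera_matrix"],float);R=cv2.Rodrigues(np.array(c["rvec"],float))[0]
    o=-R.T@np.array(c["tvec"],float).ravel()
    d=R.T@np.linalg.inv(K)@np.array([px[0],px[1],1.]);return o,d/np.linalg.norm(d)
def plane(c,px,z):
    o,d=ray(c,px);return o+d*(z-o[2])/d[2]
def proj(c,p):
    return cv2.projectPoints(np.array(p,float).reshape(-1,3),np.array(c["rvec"],float),np.array(c["tvec"],float),np.array(c["camera_matrix"],float),None)[0].reshape(-1,2)
def tri(obs):
    A=np.zeros((3,3));b=np.zeros(3)
    for c,p in obs:
        o,d=ray(c,p);P=np.eye(3)-np.outer(d,d);A+=P;b+=P@o
    x=np.linalg.solve(A,b);return x,[np.linalg.norm(np.cross(x-ray(c,p)[0],ray(c,p)[1])) for c,p in obs]
E
python3 - <<'E'
from h import *;import pickle
d=pickle.load(open("c0.pkl","rb"));t,s=d["top"],d["side"]
for n,a,b in(("sleeve",(215.5,176.5),(221.4,218.6)),("barrel",(244.2,167.9),(227.6,195)),("box",(298,226.5),(296.5,190)),("spare?",(122,198),(190.5,296))):
    x,e=tri([(t,a),(s,b)]);print(n,x.round(4),np.round(e,4))
print("axis pts",plane(t,(215.5,176.5),.075),plane(t,(244.2,167.9),.075),plane(s,(221.4,218.6),.075),plane(s,(227.6,195),.075))
for p in((274.2,145.7),(283.3,176.5),(184.7,206.2)):print("plate",plane(t,p,.01).round(4))
for p in((268,82+170-0),):pass
# tray: outer rim contour by colour
im=cv2.cvtColor(t["image"],cv2.COLOR_RGB2HSV)
sub=im[140:250,325:430];print("tray hsv",im[193,376],"bench",im[250,330])
m=((im[:,:,0]>60)&(im[:,:,1]>25)).astype(np.uint8)
m[:, :330]=0;m[:,422:]=0;m[:140]=0;m[250:]=0
c=max(cv2.findContours(m,0,1)[0],key=cv2.contourArea);r=cv2.minAreaRect(c);print(r,cv2.contourArea(c))
for p in cv2.boxPoints(r):print(p.round(1),plane(t,p,.028).round(4))
E
```

```text
sleeve [0.5737 0.1667 0.0786] [0.0002 0.0002]
barrel [0.5957 0.0838 0.085 ] [0.0001 0.0001]
box [ 0.4267 -0.0698  0.03  ] [0.0012 0.0012]
spare? [0.5191 0.4277 0.1026] [0.0034 0.0034]
axis pts [0.57393796 0.16690965 0.075     ] [0.59700679 0.08397773 0.075     ] [0.5753598  0.16443596 0.075     ] [0.5999963  0.07649827 0.075     ]
plate [ 0.6724 -0.0075  0.01  ]
plate [ 0.5773 -0.0325  0.01  ]
plate [0.4941 0.2665 0.01  ]
tray hsv [104  27 142] bench [ 14  43 153]
((383.9500427246094, 200.85000610351562), (52.177581787109375, 42.37451934814453), 71.56504821777344) 1056.0
[355.6 182.8] [ 0.5514 -0.2463  0.028 ]
[395.8 169.4] [ 0.589  -0.3684  0.028 ]
[412.3 218.9] [ 0.4402 -0.4096  0.028 ]
[372.1 232.3] [ 0.4035 -0.2886  0.028 ]
```

The two views agree: sleeve axis z is about 77 mm, near the stated 75, the yaw is about −74.6°, and the plate length comes out at 0.31 m. I'll swing toward the station and stop over the tray for a wrist picture.

Units first: shifts go in units of 100 mm. So 0.0395 m is 0.395, -0.0035 m is -0.035.

Call:
{"method": "advance", "body": {
  "deltas": {"x":[0.395,0.395,0.395,0.395,0.395,0.395,0.395],"y":[-0.035,-0.035,-0.035,-0.035,-0.035,-0.035,-0.035],"z":[-0.023,-0.023,-0.023,-0.023,-0.023,-0.023,-0.023],"wx":[0,0,0,0,0,0,0],"wy":[0,0,0,0,0,0,0],"wz":[-0.0622,-0.0622,-0.0622,-0.0622,-0.0622,-0.0622,-0.0622]},
  "jaw": 0.087,
  "grip_force": 20
}}

```text
time: 0.73
ee_pos: [0.5089, -0.4142, 0.2634]
orientation: [-2.824, -1.377, 0.0]
wrist_force: [0.5, -0.9, -0.8]
gripper_width: 0.0869
finger_force: 0.0
```

```bash
python3 - <<'E'
from workcell import arm
import cv2,pickle
c=arm.capture("wrist");pickle.dump(c,open("w1.pkl","wb"));cv2.imwrite("pics/w1.png",c["image"][:,:,::-1])
E
```

Call:
{"method": "advance", "body": {
  "deltas": {"x":[0.395,0.395,0.395,0.395,0.395,0.395,0.395,0.395,0.395,0.395,0.395,0],"y":[-0.035,-0.035,-0.035,-0.035,-0.035,-0.035,-0.035,-0.035,-0.035,-0.035,-0.035,0],"z":[-0.023,-0.023,-0.023,-0.023,-0.023,-0.023,-0.023,-0.023,-0.023,-0.023,-0.023,0],"wx":[0,0,0,0,0,0,0,0,0,0,0,0],"wy":[0,0,0,0,0,0,0,0,0,0,0,0],"wz":[-0.0622,-0.0622,-0.0622,-0.0622,-0.0622,-0.0622,-0.0622,-0.0622,-0.0622,-0.0622,-0.0622,0]}
}}

```text
time: 1.78
ee_pos: [0.6197, 0.0085, 0.2899]
orientation: [-2.181, -2.255, -0.008]
wrist_force: [0.4, 2.0, 1.0]
gripper_width: 0.0868
finger_force: 0.0
```

```bash
python3 - <<'E'
from workcell import arm
import cv2,pickle
c=arm.capture("wrist");pickle.dump(c,open("w2.pkl","wb"));cv2.imwrite("pics/w2.png",c["image"][:,:,::-1])
E
```

```text
(no output)
```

View pics/w1.png

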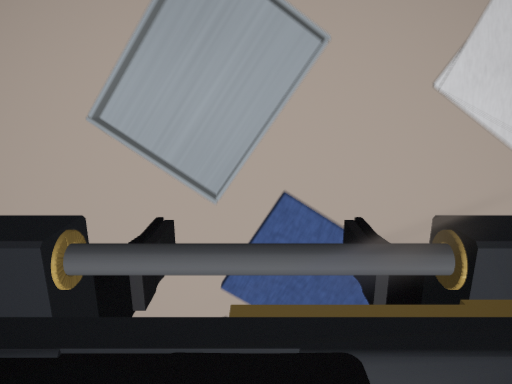

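View pics/w2.png

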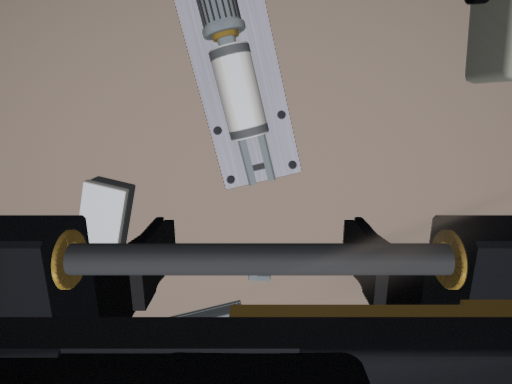

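The tray picture has outer rim corners at (88,117), (216,201) and (328,39). The station picture has the barrel's end rings at (230,50) and (248,135), and the sleeve's front rim at (224,30).

```bash
python3 - <<'E'
from h import *;import pickle
d=pickle.load(open("c0.pkl","rb"));t,s=d["top"],d["side"]
w=pickle.load(open("w1.pkl","rb"));w2=pickle.load(open("w2.pkl","rb"))
P=[]
for q in((88,117),(216,201),(328,39)):
    p=plane(w,q,.028);P.append(p);print("tray",p.round(4),"top px",proj(t,p).round(1))
print(np.linalg.norm(P[0]-P[1]),np.linalg.norm(P[2]-P[1]),"centre",(P[0]+P[2])/2,"yaws",[np.degrees(np.arctan2(*(P[i]-P[1])[1::-1])) for i in(0,2)])
g=cv2.Canny(cv2.GaussianBlur(t["image"],(3,3),0),40,100)
# top tray corners vs wrist: heights
for q,a in (((88,117),(338.5,167)),((216,201),(391,151.5)),((328,39),(413.5,217))):
    print(a,tri([(w,q),(t,a)])[0].round(4))
b=[]
for q in((230,50),(248,135),(239,92)): b.append(plane(w2,q,.075));print("barrel",b[-1].round(4), "top",proj(t,b[-1]).round(1))
print("yaw",np.degrees(np.arctan2(*(b[1]-b[0])[1::-1])),np.linalg.norm(b[1]-b[0]))
for a,q in (((244.2,167.9),(239,92)),((231.3,171.8),(230,50)),((257,163.8),(248,135))):print("tri barrel",tri([(t,a),(w2,q)])[0].round(4))
for q in((226,187),(300,171)):print("plate",plane(w2,q,.01).round(4))
E
```

```text
tray [ 0.3954 -0.2599  0.028 ] top px [[362.5 235.3]]
tray [ 0.444  -0.4183  0.028 ] top px [[415.2 217.6]]
tray [ 0.6455 -0.3558  0.028 ] top px [[390.6 150.8]]
0.16571049688270448 0.21101737293445857 centre [ 0.5204424  -0.30784475  0.028     ] yaws [np.float64(107.06387017394408), np.float64(17.241744364568877)]
(338.5, 167) [ 0.521  -0.2353  0.1829]
(391, 151.5) [ 0.5665 -0.3081  0.3627]
(413.5, 217) [ 0.498  -0.326   0.3691]
barrel [0.5882 0.1254 0.075 ] top [[229.9 171.3]]
barrel [0.608  0.0435 0.075 ] top [[258.2 163.8]]
barrel [0.5978 0.0862 0.075 ] top [[243.4 167.6]]
yaw -76.3997900468405 0.08423739478853766
tri barrel [0.5975 0.0852 0.0717]
tri barrel [0.5874 0.1233 0.0753]
tri barrel [0.6076 0.0456 0.0822]
plate [ 0.5798 -0.029   0.01  ]
plate [ 0.673 -0.005  0.01 ]
```

Tray: centre (0.520,−0.308), x yaw 17°. Station: axis yaw about −75°, barrel at (0.5975,0.085), axis z about 0.075. Next I align with the axis, move closer and look once more.

Call:
{"method": "advance", "body": {
  "deltas": {"x":[0.2,0.2,0.2,0.2,0.2,0,0],"y":[0,0,0,0,0,0,0],"z":[0.14,0.14,0.14,0.14,0.14,0,0],"wx":[0,0,0,0,0,0,0],"wy":[0,0,0,0,0,0,0],"wz":[-0.115,-0.114,0,0,0,0,0]}
}}

```text
time: 2.42
ee_pos: [0.6025, 0.0947, 0.218]
orientation: [-1.93, -2.478, 0.003]
wrist_force: [0.7, -0.5, 0.2]
gripper_width: 0.0871
finger_force: 0.0
```

```bash
python3 - <<'E'
from workcell import arm
import cv2,pickle
c=arm.capture("wrist");pickle.dump(c,open("w3.pkl","wb"));cv2.imwrite("pics/w3.png",c["image"][:,:,::-1])
E
```

```text
(no output)
```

View pics/w3.png

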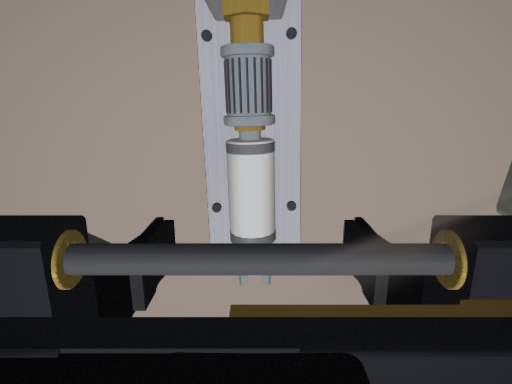

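This picture shows the sleeve between its rims at (247.5,51) and (249.5,119), centred near (248.5,85), and the barrel from (250.5,143) to (253,238).

```bash
python3 - <<'E'
from h import *;import pickle
from workcell import arm
t=pickle.load(open("c0.pkl","rb"))["top"]
w=pickle.load(open("w3.pkl","rb"));w2=pickle.load(open("w2.pkl","rb"))
st=arm.read_state();R=Ro.from_rotvec(st["orientation"]).as_matrix();print("tool x yaw",np.degrees(np.arctan2(R[1,0],R[0,0])),R[:,2].round(3))
a=plane(w,(248.5,85),.075);b=plane(w,(251.5,190),.075)
print("axis",a.round(4),b.round(4),"yaw",np.degrees(np.arctan2(*(b-a)[1::-1])))
for q in((247.5,51),(249.5,119)):print("rim top",plane(w,q,.096).round(4))
print("barrel rings",plane(w,(250.5,146),.095).round(4),plane(w,(253,238),.095).round(4))
print("tri sleeve",tri([(t,(215.5,176.5)),(w,(248.5,86))]))
print("tri barrel",tri([(w2,(239,92)),(w,(251.5,190)),(t,(244.2,167.9))]))
def tool(p):print("to",p,(R.T@(np.array(p)-st["ee_pos"])).round(4))
tool([*a[:2],.083])
E
```

```text
tool x yaw 104.0561882875647 [-0.    -0.001 -1.   ]
axis [0.575  0.1704 0.075 ] [0.5981 0.087  0.075 ] yaw -74.49623250895041
rim top [0.5696 0.1921 0.096 ]
rim top [0.5825 0.1459 0.096 ]
barrel rings [0.5881 0.1262 0.095 ] [0.6084 0.0526 0.095 ]
tri sleeve (array([0.57503397, 0.16898498, 0.06333101]), [np.float64(0.0010975740593161586), np.float64(0.001097574059316213)])
tri barrel (array([0.59788703, 0.08531752, 0.06914865]), [np.float64(0.0011299371412990724), np.float64(0.0004976183254802361), np.float64(0.0012235888186298627)])
to [np.float64(0.5749972228107917), np.float64(0.17036758943299676), 0.083] [ 0.0816 -0.0088  0.1357]
```

Scaled: 0.034 m is 0.34, 0.0263 m is 0.263.

Call:
{"method": "advance", "body": {
  "deltas": {"x":[0.263,0.263,0.262,0,0,0,0,0,0,0],"y":[-0.021,-0.021,-0.02,0,0,0,0,0,0,0],"z":[0,0,0,0.34,0.34,0.34,0.2,0.14,0,0],"wx":[0,0,0,0,0,0,0,0,0,0],"wy":[0,0,0,0,0,0,0,0,0,0],"wz":[-0.025,0,0,0,0,0,0,0,0,0]},
  "jaw": 0.087,
  "grip_force": 20
}}

```text
time: 3.3
ee_pos: [0.5776, 0.1685, 0.0834]
orientation: [1.902, 2.499, 0.001]
wrist_force: [-0.5, -0.5, 0.2]
gripper_width: 0.0868
finger_force: 0.0
```

```bash
python3 - <<'E'
from workcell import arm
from h import *
st=arm.read_state();R=Ro.from_rotvec(st["orientation"]).as_matrix();print("tool x yaw",np.degrees(np.arctan2(R[1,0],R[0,0])),R[:,2].round(3),(R.T@(np.array([.5755,.169,.082])-st["ee_pos"])).round(4))
E
```

```text
tool x yaw 105.45981723031558 [ 0.001 -0.    -1.   ] [ 0.001  -0.0019  0.0014]
```

Call:
{"method": "advance", "body": {
  "deltas": {"x":[0,0,0,0,0,0],"y":[0,0,0,0,0,0],"z":[0,0,0,0,0,0],"wx":[0,0,0,0,0,0],"wy":[0,0,0,0,0,0],"wz":[0,0,0,0,0,0]},
  "jaw": 0.02,
  "grip_force": 10
}}

```text
time: 3.8
ee_pos: [0.5767, 0.1695, 0.0833]
orientation: [1.9, 2.501, 0.001]
wrist_force: [-0.2, -0.4, 0.7]
gripper_width: 0.0551
finger_force: 0.0
```

Call:
{"method": "advance", "body": {
  "deltas": {"x":[0,0,0,0,0,0],"y":[0,0,0,0,0,0],"z":[0,0,0,0,0,0],"wx":[0,0,0,0,0,0],"wy":[0,0,0,0,0,0],"wz":[0,0,0,0,0,0]},
  "jaw": 0.02,
  "grip_force": 10
}}

```text
time: 4.3
ee_pos: [0.5747, 0.1689, 0.0827]
orientation: [-1.899, -2.5, 0.006]
wrist_force: [-4.6, -1.7, 4.6]
gripper_width: 0.0343
finger_force: 10.0
```

Scaled: -0.002 m is -0.02.

Call:
{"method": "advance", "body": {
  "deltas": {"x":[0,0,0],"y":[-0.02,0,0],"z":[0,0,0],"wx":[0,0,0],"wy":[0,0,0],"wz":[0,0,0]},
  "jaw": 0.02,
  "grip_force": 40
}}

```text
time: 4.55
ee_pos: [0.5747, 0.1689, 0.0827]
orientation: [-1.9, -2.502, -0.0]
wrist_force: [0.8, 0.5, -2.0]
gripper_width: 0.0341
finger_force: 40.0
```

Call:
{"method": "advance", "body": {
  "deltas": {"x":[0.03,0.03,0.03,0.03,0.015,0,0],"y":[0,0,0,0,0,0,0],"z":[0,0,0,0,0,0,0],"wx":[0,0,0,0,0,0,0],"wy":[0,0,0,0,0,0,0],"wz":[0,0,0,0,0,0,0]}
}}

```text
time: 5.13
ee_pos: [0.5726, 0.1762, 0.0827]
orientation: [1.901, 2.494, -0.009]
wrist_force: [2.5, -10.4, 1.0]
gripper_width: 0.0339
finger_force: 40.0
```

The tool has travelled 7.6 mm at 10.7 N, which fits the spring rate, but the compliant arm lags its target. It needs more pull.

Scaled: 0.003 m is 0.03.

Call:
{"method": "advance", "body": {
  "deltas": {"x":[0.03,0.03,0,0,0,0,0,0,0,0,0,0],"y":[0,0,0,0,0,0,0,0,0,0,0,0],"z":[0,0,0,0,0,0,0,0,0,0,0,0],"wx":[0,0,0,0,0,0,0,0,0,0,0,0],"wy":[0,0,0,0,0,0,0,0,0,0,0,0],"wz":[0,0,0,0,0,0,0,0,0,0,0,0]}
}}

```text
time: 6.13
ee_pos: [0.5715, 0.1804, 0.0827]
orientation: [1.901, 2.492, -0.012]
wrist_force: [3.0, -12.7, 1.7]
gripper_width: 0.0341
finger_force: 40.0
```

```bash
python3 - <<'E'
from workcell import arm
import cv2,pickle,numpy as np
t=arm.capture("top");w=arm.capture("wrist");pickle.dump((t,w),open("p4.pkl","wb"))
cv2.imwrite("pics/p4.png",np.hstack([cv2.resize(t["image"][135:215,155:290],None,fx=3,fy=3),cv2.resize(w["image"],(320,240))])[:,:,::-1])
E
```

```text
(no output)
```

View pics/p4.png

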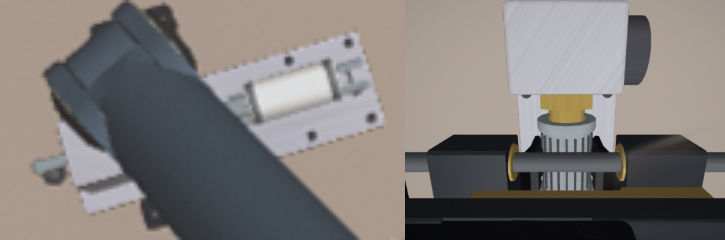

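The wrist view and the force of 13 N show the sleeve 12 mm back. In the top crop the barrel centre is at (291,93), which is full-frame (252,166). It moved about 8 px, or 24 mm, so the cartridge has popped out. I'll ease the sleeve forward and then open.

Call:
{"method": "advance", "body": {
  "deltas": {"x":[-0.04,-0.04,-0.04,-0.04,-0.02,0,0],"y":[0,0,0,0,0,0,0],"z":[0,0,0,0,0,0,0],"wx":[0,0,0,0,0,0,0],"wy":[0,0,0,0,0,0,0],"wz":[0,0,0,0,0,0,0]}
}}

```text
time: 6.82
ee_pos: [0.5746, 0.169, 0.0827]
orientation: [1.9, 2.5, -0.002]
wrist_force: [1.6, -6.4, -2.0]
gripper_width: 0.0343
finger_force: 40.0
```

Call:
{"method": "advance", "body": {
  "deltas": {"x":[0,0,0,0,0,0,0,0],"y":[0,0,0,0,0,0,0,0],"z":[0,0,0,0,0,0,0,0],"wx":[0,0,0,0,0,0,0,0],"wy":[0,0,0,0,0,0,0,0],"wz":[0,0,0,0,0,0,0,0]},
  "jaw": 0.075
}}

```text
time: 7.48
ee_pos: [0.5742, 0.1704, 0.083]
orientation: [1.9, 2.502, 0.0]
wrist_force: [-0.3, 0.3, 0.3]
gripper_width: 0.0733
finger_force: 0.0
```

Call:
{"method": "advance", "body": {
  "deltas": {"x":[0,0,0,-0.3,-0.3,-0.3,-0.3,0,0],"y":[0,0,0,0,0,0,0,0,0],"z":[-0.35,-0.35,-0.35,-0.35,0,0,0,0,0],"wx":[0,0,0,0,0,0,0,0,0],"wy":[0,0,0,0,0,0,0,0,0],"wz":[0,0,0,0,0,0,0,0,0]}
}}

```text
time: 8.23
ee_pos: [0.606, 0.0548, 0.2193]
orientation: [1.906, 2.497, -0.001]
wrist_force: [-0.0, 1.0, 0.2]
gripper_width: 0.0749
finger_force: 0.0
```

```bash
python3 - <<'E'
from workcell import arm
import cv2,pickle
w=arm.capture("wrist");pickle.dump((w,arm.read_state()),open("p5.pkl","wb"));cv2.imwrite("pics/p5.png",w["image"][:,:,::-1])
E
```

```text
(no output)
```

View pics/p5.png

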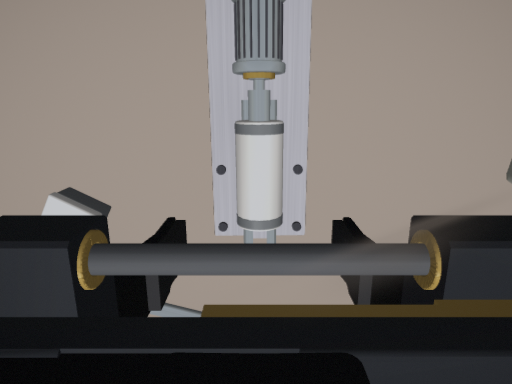

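The view shows the popped barrel from (259.5,121) to (259.5,226), with the nipple in the mouth. The sleeve's front rim is at about (259,68).

```bash
python3 - <<'E'
from h import *;import pickle
w,st=pickle.load(open("p5.pkl","rb"))
print("rim",plane(w,(259,68),.096).round(4),"was .5825 .1459")
a,b=plane(w,(259.5,126),.095),plane(w,(259.5,221),.095);c=(a+b)/2;print(a.round(4),b.round(4),c.round(4),np.linalg.norm(a-b), plane(w,(259.5,172),.075).round(4))
R=Ro.from_rotvec(st["orientation"]).as_matrix();print("yaw",np.degrees(np.arctan2(R[1,0],R[0,0])),R[:,2])
for p in([.6043,.062,.085],[*c[:2],.085]):print((R.T@(np.array(p)-st["ee_pos"])).round(4))
E
```

```text
rim [0.5825 0.1428 0.096 ] was .5825 .1459
[0.594  0.1025 0.095 ] [0.6144 0.0283 0.095 ] [0.6042 0.0654 0.095 ] 0.0770224461681251 [0.6046 0.0639 0.075 ]
yaw 105.48538182613477 [-3.50301743e-04  4.65509955e-04 -9.99999830e-01]
[4.900e-03 1.000e-04 1.344e-01]
[0.0082 0.0009 0.1344]
```

Scaled: 0.034 m is 0.34, 0.03 m is 0.3.

Call:
{"method": "advance", "body": {
  "deltas": {"x":[0.03,0.03,0,0,0,0,0],"y":[0,0,0,0,0,0,0],"z":[0.3,0.34,0.34,0.22,0.14,0,0],"wx":[0,0,0,0,0,0,0],"wy":[0,0,0,0,0,0,0],"wz":[0,0,0,0,0,0,0]}
}}

```text
time: 8.87
ee_pos: [0.6041, 0.0647, 0.0858]
orientation: [-1.898, -2.503, -0.001]
wrist_force: [0.6, 0.7, -0.2]
gripper_width: 0.075
finger_force: 0.0
```

Call:
{"method": "advance", "body": {
  "deltas": {"x":[0,0,0,0,0,0,0,0,0,0],"y":[0,0,0,0,0,0,0,0,0,0],"z":[0,0,0,0,0,0,0,0,0,0],"wx":[0,0,0,0,0,0,0,0,0,0],"wy":[0,0,0,0,0,0,0,0,0,0],"wz":[0,0,0,0,0,0,0,0,0,0]},
  "jaw": 0.03,
  "grip_force": 10
}}

```text
time: 9.7
ee_pos: [0.6041, 0.0632, 0.0859]
orientation: [1.9, 2.501, -0.0]
wrist_force: [-0.5, -0.5, 2.7]
gripper_width: 0.04
finger_force: 10.0
```

Call:
{"method": "advance", "body": {
  "deltas": {"x":[0,0,0],"y":[0,0,0],"z":[0,0,0],"wx":[0,0,0],"wy":[0,0,0],"wz":[0,0,0]},
  "jaw": 0.03,
  "grip_force": 25
}}

```text
time: 9.95
ee_pos: [0.6041, 0.0632, 0.0859]
orientation: [1.9, 2.501, -0.0]
wrist_force: [-1.0, -0.8, 5.4]
gripper_width: 0.0387
finger_force: 25.0
```

Scaled: -0.005 m is -0.05.

Call:
{"method": "advance", "body": {
  "deltas": {"x":[-0.05,-0.05,-0.05,-0.05,-0.05,-0.05,0,0],"y":[0,0,0,0,0,0,0,0],"z":[0,0,0,0,0,0,0,0],"wx":[0,0,0,0,0,0,0,0],"wy":[0,0,0,0,0,0,0,0],"wz":[0,0,0,0,0,0,0,0]}
}}

```text
time: 10.62
ee_pos: [0.612, 0.0348, 0.0858]
orientation: [-1.9, -2.501, -0.001]
wrist_force: [-2.5, 1.9, 5.8]
gripper_width: 0.0396
finger_force: 25.0
```

Call:
{"method": "advance", "body": {
  "deltas": {"x":[0,0,0,0,0,0,0,0],"y":[0,0,0,0,0,0,0,0],"z":[-0.1,-0.2,-0.25,-0.25,-0.25,-0.2,0,0],"wx":[0,0,0,0,0,0,0,0],"wy":[0,0,0,0,0,0,0,0],"wz":[0,0,0,0,0,0,0,0]}
}}

```text
time: 11.28
ee_pos: [0.6125, 0.0338, 0.2113]
orientation: [1.9, 2.5, 0.001]
wrist_force: [0.4, -0.1, -1.9]
gripper_width: 0.0394
finger_force: 25.0
```

```bash
python3 - <<'E'
from workcell import arm
import cv2,pickle
w=arm.capture("side");t=arm.capture("top")
cv2.imwrite("pics/p6.png",cv2.hconcat([cv2.resize(w["image"][150:280,170:300],(400,400)),cv2.resize(t["image"][120:220,190:290],(400,400))])[:,:,::-1])
E
```

```text
(no output)
```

View pics/p6.png

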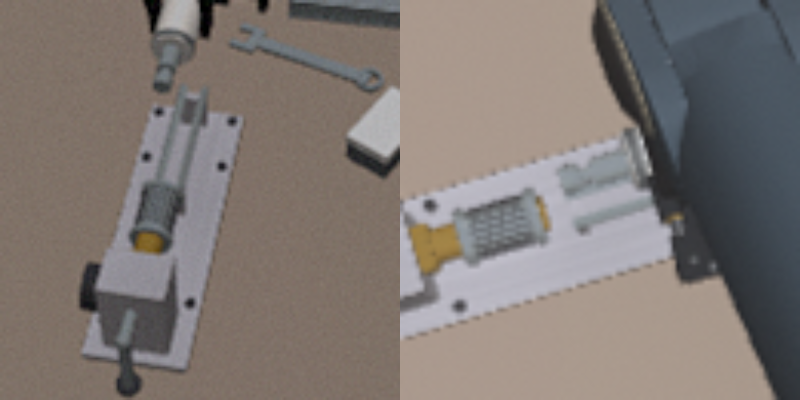

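The cartridge is held level and clear of the rest, with the sleeve forward against the brass mouth. Now I swing to the tray.

Call:
{"method": "advance", "body": {
  "deltas": {"x":[-0.249,-0.249,-0.249,-0.249,-0.249,-0.249,-0.249,-0.249],"y":[0.046,0.046,0.046,0.046,0.046,0.046,0.046,0.046],"z":[0,0,0,0,0,0,0,0],"wx":[0,0,0,0,0,0,0,0],"wy":[0,0,0,0,0,0,0,0],"wz":[0.0963,0.0963,0.0963,0.0963,0.0963,0.0963,0.0963,0.0963]}
}}

```text
time: 12.05
ee_pos: [0.6343, -0.1632, 0.2081]
orientation: [-2.703, -1.597, 0.004]
wrist_force: [-0.1, -0.1, -1.3]
gripper_width: 0.0392
finger_force: 25.0
```

Call:
{"method": "advance", "body": {
  "deltas": {"x":[-0.249,-0.249,-0.249,-0.249,-0.249,-0.249,-0.249,-0.249,0,0,0],"y":[0.046,0.046,0.046,0.046,0.046,0.046,0.046,0.046,0,0,0],"z":[0,0,0,0,0,0,0,0,0,0,0],"wx":[0,0,0,0,0,0,0,0,0,0,0],"wy":[0,0,0,0,0,0,0,0,0,0,0],"wz":[0.0963,0.0963,0.0963,0.0963,0.0963,0.0963,0.0963,0.0963,0,0,0]}
}}

```text
time: 12.97
ee_pos: [0.5151, -0.3181, 0.2093]
orientation: [-3.104, -0.474, 0.002]
wrist_force: [1.1, 0.1, -0.4]
gripper_width: 0.0396
finger_force: 25.0
```

```bash
python3 - <<'E'
from workcell import arm
from h import *
import pickle
w=arm.capture("wrist");t=arm.capture("side");st=arm.read_state();pickle.dump((w,t,st),open("p7.pkl","wb"))
R=Ro.from_rotvec(st["orientation"]).as_matrix();print("yaw",np.degrees(np.arctan2(R[1,0],R[0,0])),R[:,2].round(3),(R.T@(np.array([.499,-.3145,.036])-st["ee_pos"])).round(4))
cv2.imwrite("pics/p7.png",cv2.hconcat([cv2.resize(w["image"],(400,300)),cv2.resize(t["image"][70:190,220:380],(400,300))])[:,:,::-1])
E
```

```text
yaw 17.43648775137847 [-0.     0.001 -1.   ] [-0.0152 -0.0077  0.1738]
```

View pics/p7.png

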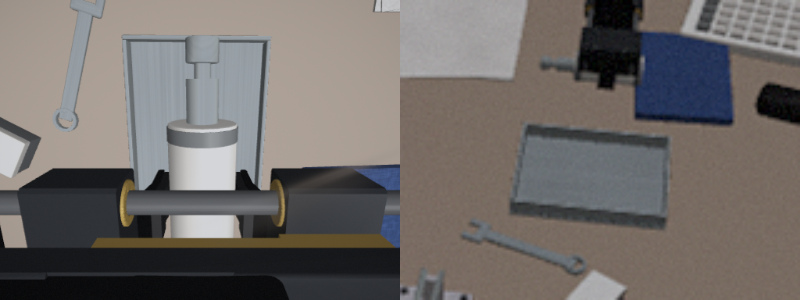

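That picture was my 11th, one over the limit of 10, so I'll view no more and rely on numbers. It shows the cartridge level over the tray, with the far rim corners at (124,38) and (269,37) in the half-size view. I'll check the target against those.

```bash
python3 - <<'E'
from h import *;import pickle
w,s,st=pickle.load(open("p7.pkl","rb"))
a,b=[plane(w,(x*1.28,y*1.28),.028) for x,y in((124,38),(269,37))]
print(a.round(4),b.round(4),np.linalg.norm(a-b));m=(a+b)/2
u=np.array([np.cos(.301),np.sin(.301),0]);print("centre",(m-.11*u).round(4))
E
```

```text
[ 0.597  -0.2003  0.028 ] [ 0.647  -0.3562  0.028 ] 0.16374824350293513
centre [ 0.5169 -0.3109  0.028 ]
```

Scaled: 0.025 m is 0.25, 0.035 m is 0.35.

Call:
{"method": "advance", "body": {
  "deltas": {"x":[-0.09,-0.08,0,0,0,0,0,0,0,0],"y":[-0.04,-0.03,0,0,0,0,0,0,0,0],"z":[0.2,0.3,0.35,0.35,0.25,0.1,0.06,0,0,0],"wx":[0,0,0,0,0,0,0,0,0,0],"wy":[0,0,0,0,0,0,0,0,0,0],"wz":[0,0,0,0,0,0,0,0,0,0]}
}}

```text
time: 13.9
ee_pos: [0.4982, -0.3178, 0.0514]
orientation: [3.104, 0.472, 0.004]
wrist_force: [0.2, -0.6, -1.5]
gripper_width: 0.0394
finger_force: 25.0
```

Call:
{"method": "advance", "body": {
  "deltas": {"x":[0,0,0,0,0,0,0],"y":[0,0,0,0,0,0,0],"z":[0.04,0.04,0.03,0.02,0,0,0],"wx":[0,0,0,0,0,0,0],"wy":[0,0,0,0,0,0,0],"wz":[0,0,0,0,0,0,0]}
}}

```text
time: 14.48
ee_pos: [0.4968, -0.3173, 0.0366]
orientation: [3.106, 0.472, 0.0]
wrist_force: [-0.0, 0.3, -0.8]
gripper_width: 0.0393
finger_force: 25.0
```

Call:
{"method": "advance", "body": {
  "deltas": {"x":[0,0,0,0],"y":[0,0,0,0],"z":[0.01,0.01,0,0],"wx":[0,0,0,0],"wy":[0,0,0,0],"wz":[0,0,0,0]}
}}

```text
time: 14.82
ee_pos: [0.497, -0.3174, 0.0359]
orientation: [3.106, 0.472, 0.001]
wrist_force: [-1.8, 1.1, 8.5]
gripper_width: 0.0393
finger_force: 25.0
```

It touched down at 8.5 N with TCP z at 0.0359, as predicted. I'll relieve the load slightly, soften the grip and open gradually.

Scaled: -0.0007 m is -0.007.

Call:
{"method": "advance", "body": {
  "deltas": {"x":[0,0],"y":[0,0],"z":[-0.007,0],"wx":[0,0],"wy":[0,0],"wz":[0,0]},
  "jaw": 0.03,
  "grip_force": 10
}}

```text
time: 14.98
ee_pos: [0.497, -0.3174, 0.0359]
orientation: [3.105, 0.472, 0.001]
wrist_force: [-2.2, -0.2, 5.0]
gripper_width: 0.0401
finger_force: 10.0
```

Call:
{"method": "advance", "body": {
  "deltas": {"x":[0,0,0],"y":[0,0,0],"z":[0,0,0],"wx":[0,0,0],"wy":[0,0,0],"wz":[0,0,0]},
  "jaw": 0.03,
  "grip_force": 3
}}

```text
time: 15.23
ee_pos: [0.4971, -0.3177, 0.0357]
orientation: [3.105, 0.472, 0.001]
wrist_force: [-0.7, -0.0, 4.3]
gripper_width: 0.0399
finger_force: 3.0
```

Call:
{"method": "advance", "body": {
  "deltas": {"x":[0,0],"y":[0,0],"z":[0,0],"wx":[0,0],"wy":[0,0],"wz":[0,0]},
  "jaw": 0.042
}}

```text
time: 15.4
ee_pos: [0.4966, -0.3171, 0.0349]
orientation: [-3.106, -0.472, 0.0]
wrist_force: [-0.4, -0.0, 1.3]
gripper_width: 0.0416
finger_force: 0.0
```

Call:
{"method": "advance", "body": {
  "deltas": {"x":[0,0,0],"y":[0,0,0],"z":[0,0,0],"wx":[0,0,0],"wy":[0,0,0],"wz":[0,0,0]},
  "jaw": 0.048
}}

```text
time: 15.65
ee_pos: [0.4966, -0.3171, 0.035]
orientation: [-3.106, -0.472, 0.0]
wrist_force: [0.8, 0.0, -0.6]
gripper_width: 0.0472
finger_force: 0.0
```

Call:
{"method": "advance", "body": {
  "deltas": {"x":[0,0,0,0,0,0],"y":[0,0,0,0,0,0],"z":[0,0,0,0,0,0],"wx":[0,0,0,0,0,0],"wy":[0,0,0,0,0,0],"wz":[0,0,0,0,0,0]},
  "jaw": 0.065
}}

```text
time: 16.15
ee_pos: [0.4968, -0.3173, 0.0353]
orientation: [3.106, 0.472, 0.0]
wrist_force: [-0.1, 0.4, 0.2]
gripper_width: 0.0649
finger_force: 0.0
```

Scaled: -0.035 m is -0.35, -0.03 m is -0.3.

Call:
{"method": "advance", "body": {
  "deltas": {"x":[0,0,0,0,0,0,0,-0.3,-0.3,0,0,0],"y":[0,0,0,0,0,0,0,0,0,0,0,0],"z":[-0.1,-0.2,-0.3,-0.35,-0.35,-0.35,-0.35,-0.1,0,0,0,0],"wx":[0,0,0,0,0,0,0,0,0,0,0,0],"wy":[0,0,0,0,0,0,0,0,0,0,0,0],"wz":[0,0,0,0,0,0,0,0,0,0,0,0]}
}}

```text
time: 17.15
ee_pos: [0.4397, -0.3348, 0.2459]
orientation: [3.106, 0.472, 0.002]
wrist_force: [-0.2, -0.6, -0.4]
gripper_width: 0.0651
finger_force: 0.0
```

```bash
python3 - <<'E'
from h import *;import pickle
from workcell import arm
d0=pickle.load(open("c0.pkl","rb"));old,_=pickle.load(open("p4.pkl","rb"))
def barrel(c,box):
    x0,x1,y0,y1=box;im=cv2.cvtColor(c["image"],cv2.COLOR_RGB2HSV)
    m=np.zeros(im.shape[:2],np.uint8);m[y0:y1,x0:x1]=((im[y0:y1,x0:x1,2]>165)&(im[y0:y1,x0:x1,1]<30))*255
    cs=cv2.findContours(m,0,1)[0]
    if not cs:return None
    k=max(cs,key=cv2.contourArea);return cv2.minAreaRect(k)
for i in range(2):
    s,t,w=arm.capture("side"),arm.capture("top"),arm.capture("wrist")
    rs,rt,rw=barrel(s,(255,340,110,170)),barrel(t,(335,420,145,240)),barrel(w,(100,400,0,210))
    print("side",rs,"top",rt,"wrist",rw)
    for n,c,r in(("side",s,rs),("top",t,rt),("wrist",w,rw)):
        if r and r[1][0]>0:print(n,plane(c,r[0],.03).round(4))
# unmoved things: image difference top+side against start
for n,c in(("top",t),("side",s)):
    for nm,p in(("box",[.4267,-.0698,.038]),("spare",[.519,.428,.08]),("wrench",None),("sleeve",[.575,.169,.095])):
        x,y=proj(c,p)[0].astype(int) if p else ((320,185) if n=="top" else (270,168))
        f=lambda q:q["image"][y-18:y+18,x-14:x+14].astype(int)
        print(n,nm,(x,y),np.abs(f(c)-f(d0[n])).mean().round(1))
print(arm.read_state()["time"],arm.read_state()["ee_pos"])
E
```

```text
side ((303.92578125, 133.74256896972656), (18.109676361083984, 3.084615468978882), 5.710593223571777) top ((382.8000183105469, 199.90000915527344), (23.71708106994629, 9.17060375213623), 71.56504821777344) wrist ((262.250244140625, 110.98611450195312), (32.420372009277344, 72.4320297241211), 1.0609116554260254)
side [ 0.501  -0.3311  0.03  ]
top [ 0.4984 -0.3243  0.03  ]
wrist [ 0.4981 -0.3208  0.03  ]
side ((303.92681884765625, 133.65853881835938), (18.11077308654785, 2.871220111846924), 6.340191841125488) top ((382.8000183105469, 199.90000915527344), (23.71708106994629, 9.17060375213623), 71.56504821777344) wrist ((262.19036865234375, 110.53073120117188), (32.503719329833984, 73.33332824707031), 1.0416265726089478)
side [ 0.5012 -0.3315  0.03  ]
top [ 0.4984 -0.3243  0.03  ]
wrist [ 0.4982 -0.3207  0.03  ]
top box (np.int64(298), np.int64(226)) 2.8
top spare (np.int64(123), np.int64(197)) 2.3
top wrench (320, 185) 2.3
top sleeve (np.int64(214), np.int64(175)) 2.8
side box (np.int64(297), np.int64(188)) 3.1
side spare (np.int64(192), np.int64(300)) 3.0
side wrench (270, 168) 3.1
side sleeve (np.int64(220), np.int64(215)) 7.8
17.45 [ 0.44005875 -0.33461483  0.2449729 ]
```

```bash
python3 -c "
from workcell import arm
print(arm.job_done())"
```

```text
the job is handed in; nothing more can be done
None
```

The job is handed in at about 17.5 s: the sleeve sprang forward again and the spent cartridge lies flat and still in the tray, with no sign that the spare, wrench or box moved, but I viewed 11 pictures, one over the limit of 10.

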